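# Eject a climate logger from its dock and catch it

### The job

Eject the white climate logger from its dock: with one fingertip press the dock's black release key, and with the other finger, waiting a little way in front of the logger, stop it as the spring kicks it out, so that it comes only a centimetre or two out of the bay and never shoots half out or onto the bench. Finish holding it like that, the key still pressed down and the logger resting still against the finger, ready for me to take; do not lift the logger and leave everything else on the bench where it stands.

Things in the scene. Friction and masses are not known exactly. Their poses are not given: they have to be found in the camera images.
- dock: The loaded dock: grey plastic, fixed, 142 (x) x 131 (y) mm in plan. Origin on the bench under the centre of the seated logger; x points from the open mouth of the bay to the spring block at the rear, y from the bay to the low key pod, z up. Pod: x -46 to 60, y 31 to 97 mm, 18 mm high. Spring block: x 56 to 96, y -34 to 34 mm, 60 mm high, a thin antenna on it to 113 mm.
- mouth (a point): Middle of the front edge of the bay floor, at dock x = -46, y = 0, 14 mm above the bench; bare bench lies before it. The bay has 6 mm guide walls at y = +-25 to +-31 mm from x = -40 mm rearward, with lips over the logger's edges, 49.5 mm above the bench.
- key_top (a point): Centre of the top face of the loaded dock's release key: a black ribbed rectangular key on the pod, 30 mm along the dock's x and 34 mm along its y. It lies at dock x = -24, y = 64 mm, 32 mm above the bench when up, 24 mm when fully down.
- key (a joint): Travel of the release key straight down, m: 0 up, 0.008 fully down. Its spring takes 2 N to start, 4 to 5 N where the catch lets the logger go (about 4.5 mm down) and 6 N at the bottom; it springs back up when let go.
- plunger (a joint): Travel of the spring plunger behind the logger, m: 0 with the logger seated, 0.034 fully out. It pushes the logger out along the dock's -x with 3.9 N at first, 1 N at the end of its stroke. The catch tied to the key holds the logger until the key is about 4.5 mm down; then it pops out at once and, if nothing stops it, flies out and slides away.
- logger: White flat plastic case, slippery, 88 (x) x 48 (y) x 30 (z) mm, 100 to 200 g, small display on top, louvres in its front end face at x = -44 mm. Origin at the centre of its underside; axes as the dock's. Seated, its underside is 14 mm and its top 44 mm above the bench, and its front face 2 mm behind the front edge of the bay floor.
- empty_dock: The same kind of dock without a logger, its plunger out; not used. Same frame and sizes as the loaded one.
- bracket: aluminium U-shaped wall bracket, 60 x 30 x 18 mm, lying beside the loaded dock; origin at its underside; not to be disturbed
- sensor_cap: black round cap, 30 mm across, 26 mm tall, beside the empty dock; origin at its underside; not to be disturbed
- trier: cheese trier lying down: steel rod with a wooden T handle, about 150 x 85 x 14 mm; origin at its underside; not to be disturbed
- tomme_a: small pale cheese wheel, 100 mm across, 46 mm tall; origin at its underside; not to be disturbed
- tomme_b: small brown cheese wheel, 100 mm across, 46 mm tall; origin at its underside; not to be disturbed
- brine_jar: closed jar, 72 mm across, 85 mm tall; origin at its underside; not to be disturbed
- hammer: small tapping hammer, 220 mm long, lying down; origin at its underside; not to be disturbed
- brush: wooden rind brush, 150 x 50 x 40 mm, lying on its bristles; origin at its underside; not to be disturbed
There are look-alikes about, which are no part of the job. There is more than one size of the logger; the one meant has the size given above.

How it is judged:
On the way, in this order (a step that is already met when the one before it is completed fails the run):
1. the release key is pressed (value of joint key above 0.0015 m).
2. with the key down, the logger has popped 6 to 30 mm out and is stopped against a finger (value of joint key above 0.003 m and contact force between logger and the fingers above 0.3 N and x of logger in the frame of dock between -0.03 and -0.006 m), for 0.3 s.
At the end, for the whole second after the job is handed in: The key is still pressed at least 3 mm down; the logger lies still in the bay's guides, 6 to 30 mm further out than seated, and its push of more than 0.3 N rests on the fingers (all of step 2 and linear speed of logger below 0.02 m/s and y of logger in the frame of dock between -0.004 and 0.004 m and height (world z) of logger between 0.011 and 0.018 m); the arm keeps its last pose, push and grip.
It fails at once if the logger shoots out: more than half its length (44 mm) out of its seat (x of logger in the frame of dock below -0.044 m).
It fails at once if the logger is lifted (height (world z) of logger above 0.029 m).
It fails at once if something else on the bench is moved by more than 20 mm (distance of any of bracket, sensor_cap, trier, tomme_a, tomme_b, brine_jar, hammer, brush from where it was at the start of the episode above 0.02 m).
It also fails if it takes over 38 s, if anything falls off the work surface, if the arm or the gripper's body presses on something with over 40 N, if the wrist force passes 120 N, or if a joint passes its speed limit or range.

### The arm

A 6-joint arm with a two-finger parallel gripper is mounted at the origin on the work surface. World frame = base frame: x ahead of the robot, y to its left, z up, the work surface at z = 0. Lengths are in m, angles in rad, forces in N, time in s.
With the tool pointing down it reaches from about 0.35 to 0.775 m from the base axis. Payload 5.5 kg.
Tool frame: the origin (TCP) lies at the very end of the fingers, on their centre line; the grasp point (between the pads) lies 19 mm behind it; z points along the fingers, y is the line along which they close (so a half turn about z gives the same grasp; the last joint's range is limited). The gripper opens to 85 mm and grips with 20 to 120 N. Pads are 22 mm wide; open, the fingers measure 114 mm over their backs; the gripper's body (76 mm by 85 mm) begins 54 mm behind the grasp point. The pads swing forward as they close: fully open they stand 13 mm farther back than shut.
Start: joints at [0.976, 0.313, 0.046, 1.304, 0, 1.431], TCP at [0.253, 0.517, 0.231] pointing down, gripper open.
Joint ranges: [-2.76, 2.76], [-0.86, 1.69], [-1.03, 1.26], [-2.2, 2.34], [-1.47, 1.5], [-3.14, 3.14]. Speed limits (rad/s): [2.57, 2.57, 3.14, 3.14, 3.14, 3.14].

### API

Orientations are given as a unit quaternion [w, x, y, z].
In Python, from workcell import env gives the robot as it stands. The module is installed in compiled form; this text tells all that it offers.
- The arm moves only by the tool jog_arm, never from a script. Its arguments are lists of equal length, an entry for each row: "gripper": the opening, from 0 (shut) to 1 (fully open); "offset": the shift along the world's x, y, z in cm, a list of three; "twist": the turn about the world's z in degrees. In form: {"gripper": [gripper, ...], "offset": [[dx, dy, dz], ...], "twist": [twist, ...]}. A call has exactly 8 rows; each row is the pose to reach, as a shift and turn from the pose commanded when the call began; what a row does not reach only later rows make up. A row lasts 1/8 s, in which the tool goes at most 62.5 mm and 10.7 degrees, less where a joint would pass 70% of its speed; a pose out of reach is approached as far as the arm can. A call with a gripper value outside its range is refused whole. The fingers move at their own pace and stop on an object; "squeeze" is the grip in N (left out, the last holds). Time passes only in rows, so rows that repeat a pose let the fingers close, or fill a call up. It gives the time, the measured TCP pose, the force, the opening and the grip force at its end, in the units of the state.
- env.get_state(): the state, without advancing time (a new reading comes with each control period).
- env.read_camera(name): name is "scene" or "top" or "wrist"; returns a dict with "image" (480x640x3 uint8, red, green, blue), "z_map" (480x640 float32, m along the optical axis (not along the pixel's ray), 0 where there is no reading), "fovy" (degrees; the focal length in pixels is half the picture's height over the tangent of half this angle, whatever the lens; pixels are square), "cx", "cy" (the principal point, pixels), "cam_to_world" (4x4, takes a point from camera to world coordinates). Camera axes: x right, y up, looking along -z (the intrinsics and any distortion apply to the point x, -y, -z); pixel columns grow to the right and rows downward; lengths in m; the calibration is good to about 2 mm. A picture is of the moment at which its call begins.
- env.hand_in(): hands the job in; it is judged then, once.
The state is a dict: "clock": time; "joint_pos": joint angles; "qvel": joint speeds; "tau": joint torques, N m; "tcp_pos": TCP position; "orientation": TCP orientation; "wrist_force": force on the tool from outside, world axes, zero at the start; "ft_torque": the same for the moment, N m; "finger_gap": finger opening in m; "grip_force": force on a finger pad.
Only numpy, scipy, OpenCV 4.12 (cv2) and the standard library are available. Lean on these libraries where they do the work, as an engineer would, in place of code of your own. Each camera call takes 0.05 s, during which the arm holds its last target. There are 200 camera calls.

## Working session

There is one attempt and no reset: what is moved stays moved. The work goes in short steps, Python scripts to look and compute and a tool call to move; the robot and the scene stay as the last step left them, time stands still between calls to the robot, and variables do not carry over. Pictures are saved under pics/ and viewed, at most 10 in all, crops included, and the job is handed in when it is done.

Besides the shell and the picture viewer there is one more tool, called after ">>>" as name(argument=value, ...), one argument or row to a line, values as JSON. jog_arm: Moves the arm, as the interface text tells. Its arguments: {"type":"object","properties":{"gripper":{"type":"array"},"offset":{"type":"array"},"twist":{"type":"array"},"squeeze":{"type":"number"}},"required":["gripper","offset","twist"]}

```bash
mkdir -p pics
cat > h.py <<'E'
import numpy as np, cv2
from workcell import env
def grab(n):
    c=env.read_camera(n); c['f']=240/np.tan(np.radians(c['fovy'])/2); return c
def save(c,fn,box=None,s=1):
    im=c['image'][:,:,::-1]
    if box: x0,y0,x1,y1=box; im=im[y0:y1,x0:x1]
    cv2.imwrite('pics/'+fn,cv2.resize(im,None,fx=s,fy=s,interpolation=cv2.INTER_CUBIC))
def plane(c,u,v,z):
    T=c['cam_to_world']; d=T[:3,:3]@np.array([(u-c['cx'])/c['f'],-(v-c['cy'])/c['f'],-1]); o=T[:3,3]
    return o+d*(z-o[2])/d[2]
def depthpt(c,u,v):
    z=c['z_map'][int(v),int(u)]; T=c['cam_to_world']
    return T[:3,:3]@(z*np.array([(u-c['cx'])/c['f'],-(v-c['cy'])/c['f'],-1]))+T[:3,3]
E
python3 - <<'E'
from h import *
import pickle
for n in ['top','scene']:
    c=grab(n); save(c,n+'0.png'); pickle.dump(c,open(n+'.pkl','wb')); print(n,c['fovy'],c['cx'],c['cy'],{k:c[k] for k in c if k not in('image','z_map')})
print(env.get_state())
E
```

```text
top 52.91963315829956 311.4638860124481 247.44102413308312 {'fovy': 52.91963315829956, 'cx': 311.4638860124481, 'cy': 247.44102413308312, 'cam_to_world': array([[ 0.01721276,  0.99723666, -0.07226869,  0.50065647],
       [-0.99983112,  0.016702  , -0.00766591, -0.06998325],
       [-0.0064377 ,  0.07238844,  0.99735574,  1.1653524 ],
       [ 0.        ,  0.        ,  0.        ,  1.        ]]), 'f': np.float64(482.2121568462447)}
scene 53.997669922923215 314.24251373932606 239.9539966322899 {'fovy': 53.997669922923215, 'cx': 314.24251373932606, 'cy': 239.9539966322899, 'cam_to_world': array([[ 0.17378749, -0.75554587,  0.63162358,  1.14762931],
       [ 0.98470871,  0.12543578, -0.12089094, -0.18473813],
       [ 0.01211045,  0.64297457,  0.76579177,  0.74490749],
       [ 0.        ,  0.        ,  0.        ,  1.        ]]), 'f': np.float64(471.0501997403361)}
{'clock': 0.1, 'joint_pos': array([9.76404801e-01, 3.13942641e-01, 4.50752872e-02, 1.30362317e+00,
       1.26722937e-05, 1.43116847e+00]), 'qvel': array([-0.00065703, -0.00338066,  0.00399609,  0.00123054,  0.0002727 ,
        0.00092885]), 'tau': array([ 3.97467142e-03, -4.81721985e+01,  2.99245030e+01,  1.26852936e-02,
       -7.47859553e-05,  1.35225143e-06]), 'tcp_pos': array([0.25232076, 0.51615435, 0.23048112]), 'orientation': array([-3.09875668e-04,  2.25427451e-01,  9.74259589e-01, -7.88413618e-04]), 'wrist_force': array([ 0.59083684, -0.9433767 ,  0.11935161]), 'ft_torque': array([ 0.01979789, -0.0261847 ,  0.01571466]), 'grip_force': 0.0, 'finger_gap': 0.08499818700981032}
```

View pics/top0.png

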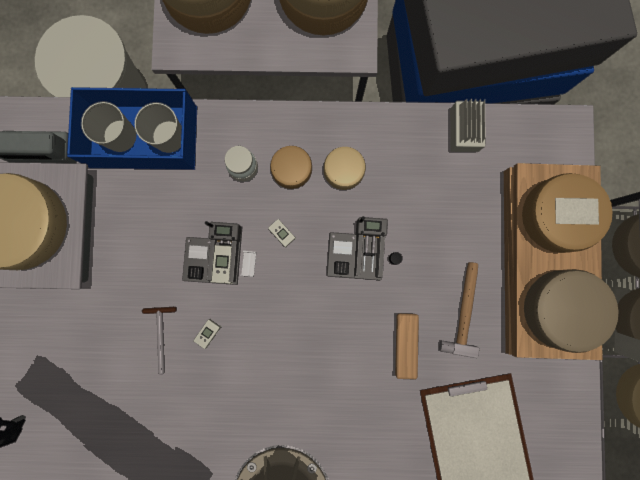

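View pics/scene0.png

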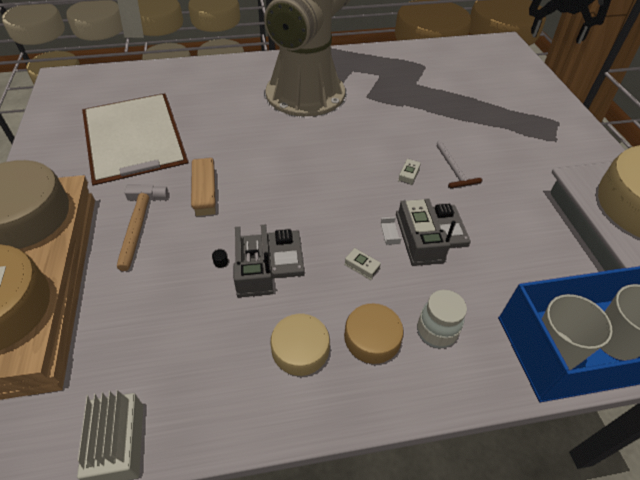

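The top view shows the loaded dock around (212,255): white logger seated at (221,262), black key at (196,272), with the bracket at (248,264) beside it. The empty dock is at (357,250) and has key (342,268), plunger out and no logger. The loose small loggers at (281,233) and (207,333) are look-alikes. The one meant is the logger in the dock, which I'll confirm in an enlarged crop.

Run:
```python
from h import *
import pickle
c=pickle.load(open('top.pkl','rb')); save(c,'crop.png',(170,210,270,295),7)
```

```text
(no output)
```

View pics/crop.png

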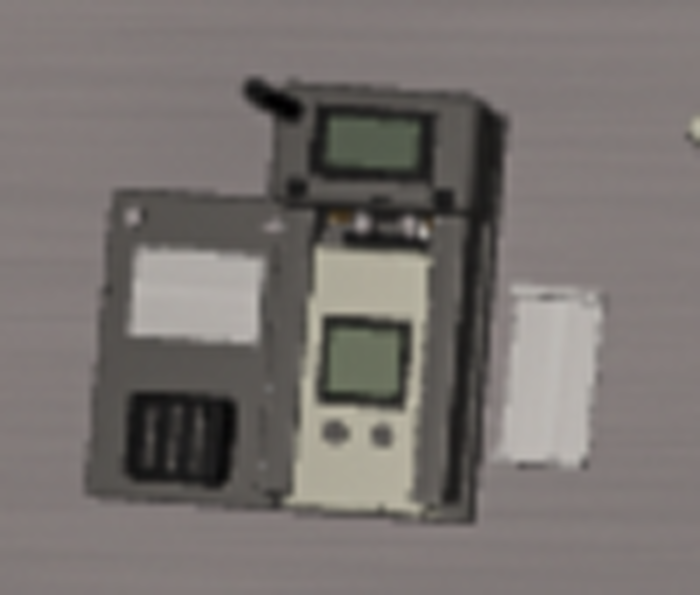

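The enlarged crop confirms it: the white 88x48 case with a display is seated in the bay at about (221,263), and the ribbed key is at about (196,272) on the pod to its left. The bracket is to the right. Next I measure the dock pose.

Run:
```python
from h import *
import pickle
c=pickle.load(open('top.pkl','rb'))
P=lambda u,v,z: plane(c,170+(u+.5)/7-.5,210+(v+.5)/7-.5,z)[:2]
a,b=P(90,495,.018),P(118,190,.018)   # pod (-46,97),(60,97)
print('pod edge',a,b,np.linalg.norm(b-a),np.degrees(np.arctan2(*(b-a)[::-1])))
g=c['image'].max(2).astype(np.uint8)
m=(g<45).astype(np.uint8); m[:,:186]=0;m[:264]=0;m[282:]=0;m[:,207:]=0
r=cv2.minAreaRect(cv2.findNonZero(m)); print('key px',r); k=plane(c,*r[0],.032)[:2]; print('key',k)
l1,l2=P(288,507,.044),P(422,516,.044); f=(l1+l2)/2; print('front mid',f,np.linalg.norm(l2-l1),np.degrees(np.arctan2(*(l1-l2)[::-1]))-90)
for y in [-2,-3,-4,-5]:
    t=np.radians(y);R=np.array([[np.cos(t),-np.sin(t)],[np.sin(t),np.cos(t)]])
    print(y,'dock origin from key',k-R@[-.024,.064],'front',f-R@[-.044,0],'pod',a-R@[-.046,.097],b-R@[.06,.097])
s=pickle.load(open('scene.pkl','rb'))
g=s['image'].max(2); m=(g<45).astype(np.uint8); mm=m*0; mm[200:222,430:460]=m[200:222,430:460]
r=cv2.minAreaRect(cv2.findNonZero(mm)); print('scene key',r,plane(s,*r[0],.030))
```

```text
pod edge [0.5003565  0.24429844] [0.6045207 0.2385188] 0.10432442253523885 -3.1758444056525748
key px ((195.34017944335938, 272.25823974609375), (15.210004806518555, 12.584466934204102), 5.19442892074585)
key [0.51970627 0.21074407]
front mid [0.49641849 0.14893222] 0.044647357756641005 -2.837631278782581
-2 dock origin from key [0.54145808 0.14594547] front [0.54039169 0.14739664] pod [0.54294323 0.14575215] [0.541172   0.14367186]
-3 dock origin from key [0.54032387 0.14557572] front [0.54035819 0.14662943] pod [0.54121687 0.14502392] [0.53952634 0.1447919 ]
-4 dock origin from key [0.53918339 0.14522582] front [0.54031131 0.14586293] pod [0.53947807 0.14432593] [0.53790048 0.14594048]
-5 dock origin from key [0.53803697 0.14489587] front [0.54025106 0.14509736] pod [0.53772735 0.14365839] [0.53629491 0.14711726]
scene key ((444.2030029296875, 213.0297088623047), (17.81116485595703, 17.91067123413086), 84.2894058227539) [0.53008948 0.20905436 0.03      ]
```

>>> jog_arm(
  gripper=[0.8,0.8,0.8,0.8,0.8,0.8,0.8,0.8],
  offset=[
    [3,-4.2,0],
    [6,-8.4,0],
    [9,-12.6,-1],
    [12,-16.8,-2],
    [15,-21,-4],
    [18,-25.2,-6],
    [21.2,-29.4,-8],
    [24.2,-33.7,-10],
  ],
  twist=[-2,-4,-6,-8,-10,-11.6,-11.6,-11.6],
  squeeze=40,
)

```text
clock: 1.1
tcp_pos: [0.4953, 0.1781, 0.1305]
orientation: [-0.0, 0.323, 0.946, 0.0]
wrist_force: [0.8, -0.6, 0.9]
finger_gap: 0.0683
grip_force: 0.0
```

>>> jog_arm(
  gripper=[0.8,0.8,0.8,0.8,0.8,0.8,0.8,0.8],
  offset=[
    [0,0,-1],
    [0,0,-2],
    [0,0,-3],
    [0,0,-4],
    [0,0,-4],
    [0,0,-4],
    [0,0,-4],
    [0,0,-4],
  ],
  twist=[0,0,0,0,0,0,0,0],
)

```text
clock: 2.1
tcp_pos: [0.4949, 0.1796, 0.0917]
orientation: [0.0, 0.323, 0.946, 0.0]
wrist_force: [-0.2, -0.6, -0.6]
finger_gap: 0.0683
grip_force: 0.0
```

Run:
```python
from h import *
import pickle
for n in ['wrist','top','scene']:
    c=grab(n); pickle.dump(c,open(n+'1.pkl','wb'))
    if n=='wrist': save(c,'w1.png'); print(c['cam_to_world'],c['f'],c['cx'],c['cy'])
    if n=='scene': save(c,'s1.png',(350,120,510,240),5)
print(env.get_state())
```

```text
[[ 6.10581224e-01 -7.48408306e-01 -2.58989530e-01  4.28726759e-01]
 [ 7.91953596e-01  5.77119128e-01  1.99356502e-01  2.32477462e-01]
 [ 2.67749744e-04 -3.26831026e-01  9.45082752e-01  2.35087548e-01]
 [ 0.00000000e+00  0.00000000e+00  0.00000000e+00  1.00000000e+00]] 351.1883755113525 324.32539264217115 240.76441977233202
{'clock': 2.25, 'joint_pos': array([ 1.95509095e-01,  3.05473419e-01, -3.22258990e-01,  9.42656705e-01,
        6.97644591e-05,  8.52850783e-01]), 'qvel': array([-0.00246866,  0.00079599, -0.00299533,  0.0002868 , -0.00017605,
        0.00110752]), 'tau': array([ 2.47917540e-02, -4.43206644e+01,  2.65815765e+01, -3.41555111e-03,
        9.82795937e-04,  4.23834911e-05]), 'tcp_pos': array([0.49474772, 0.17955429, 0.09149256]), 'orientation': array([1.58810323e-04, 3.22785291e-01, 9.46472194e-01, 1.32104338e-04]), 'wrist_force': array([-0.97235423, -0.39231718, -0.3957339 ]), 'ft_torque': array([-0.02209681, -0.01303045,  0.03081349]), 'grip_force': 0.0, 'finger_gap': 0.06812777734106809}
```

View pics/w1.png

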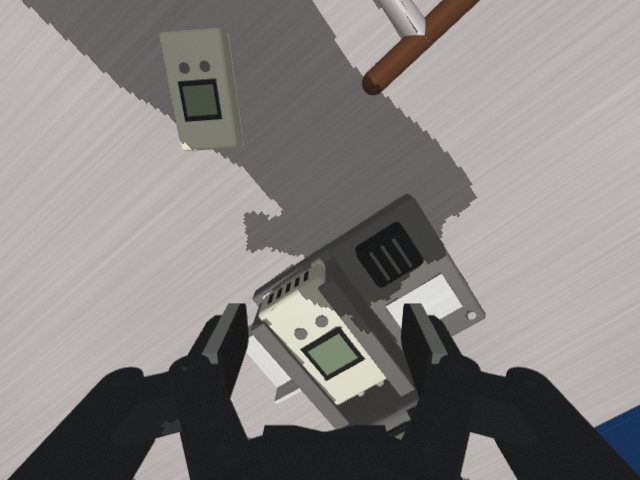

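View pics/s1.png

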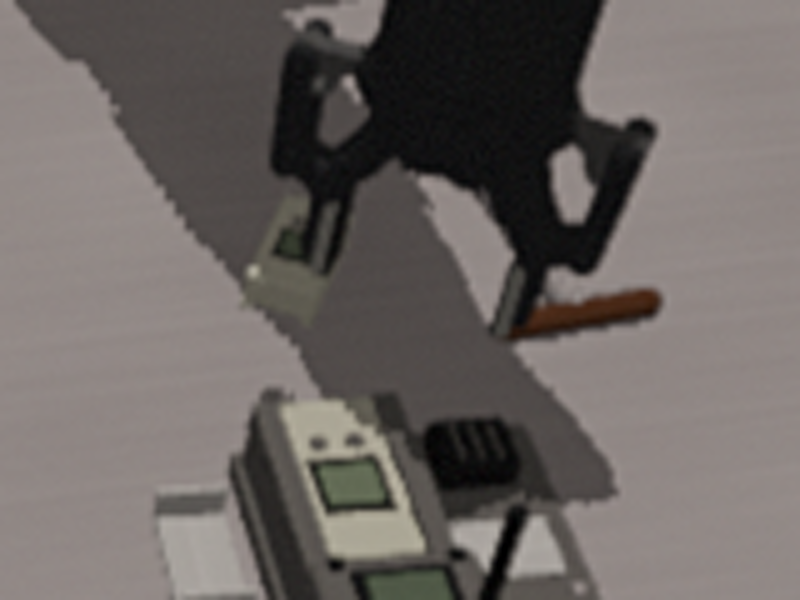

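The wrist view shows the key at (390,254), the logger's louvred front at (290,285), and the two fingertips at about (235,315) and (415,315). The scene crop shows both tips clear above the bench and dock. The fingertips look thin, so I measure them and refine the dock pose from this close view.

Run:
```python
from h import *
import pickle
def cloud(c):
    v,u=np.mgrid[:480,:640]; z=c['z_map']; T=c['cam_to_world']
    p=np.stack([(u-c['cx'])/c['f']*z,-(v-c['cy'])/c['f']*z,-z],-1)
    p=p@T[:3,:3].T+T[:3,3]; p[z==0]=np.nan; return p
t=np.array([.49475,.17955,.0915]); a=np.radians(90-2*np.degrees(np.arcsin(.3228))); print('tool y deg',np.degrees(a))
Y=np.array([np.cos(a),np.sin(a)]); X=np.array([np.sin(a),-np.cos(a)])
for n in ['wrist1','scene1','top1']:
    c=pickle.load(open(n+'.pkl','rb')); p=cloud(c); d=p-t
    q=np.stack([d[...,:2]@X,d[...,:2]@Y,d[...,2]],-1).reshape(-1,3)
    for s in(-1,1):
        m=(np.abs(q[:,0])<.03)&(s*q[:,1]>.02)&(s*q[:,1]<.075)&(q[:,2]>-.01)&(q[:,2]<.06)
        w=q[m]
        if len(w)<5: continue
        zmin=np.percentile(w[:,2],1)
        for h in(.006,.015,.03):
            b=w[(w[:,2]>zmin+h-.006)&(w[:,2]<zmin+h)]
            if len(b): print(n,s,len(w),'zmin %.4f'%zmin,h,'along',(b[:,1].min()*1e3).round(1),(b[:,1].max()*1e3).round(1),'wide',(b[:,0].min()*1e3).round(1),(b[:,0].max()*1e3).round(1))
# dock from wrist
c=pickle.load(open('wrist1.pkl','rb'))
im=c['image'].max(2); m=np.zeros((480,640),np.uint8); m[215:292,350:428]=(im[215:292,350:428]<42)
n,l,st,ce=cv2.connectedComponentsWithStats(m); i=1+st[1:,4].argmax(); r=cv2.minAreaRect(cv2.findNonZero((l==i).astype(np.uint8)))
print('key',st[i],r,plane(c,*r[0],.031))
for nm,u,v,z in [('podcorner',410,195,.018),('podrear',484,316,.018),('logfrontL',262,318,.044),('logfrontR',318,284,.044),('bayfront',256,291,.014)]: print(nm,plane(c,u,v,z)[:2].round(4),depthpt(c,u,v).round(4))
save(c,'w1c.png',(235,185,495,365),3)
```

```text
tool y deg 52.335316377828185
wrist1 -1 5165 zmin 0.0105 0.006 along -44.7 -32.1 wide -12.3 10.5
wrist1 -1 5165 zmin 0.0105 0.015 along -46.1 -32.0 wide -12.3 11.2
wrist1 -1 5165 zmin 0.0105 0.03 along -46.5 -31.9 wide -12.4 10.6
wrist1 1 5169 zmin 0.0108 0.006 along 35.5 48.4 wide -12.3 10.3
wrist1 1 5169 zmin 0.0108 0.015 along 35.4 49.6 wide -12.5 10.6
wrist1 1 5169 zmin 0.0108 0.03 along 35.4 49.6 wide -12.4 10.6
scene1 -1 189 zmin 0.0113 0.006 along -46.7 -33.6 wide -10.9 11.9
scene1 -1 189 zmin 0.0113 0.015 along -47.4 -33.6 wide -10.1 12.0
scene1 -1 189 zmin 0.0113 0.03 along -45.9 -33.8 wide -13.0 11.9
scene1 1 190 zmin 0.0101 0.006 along 34.3 45.8 wide 2.4 9.1
scene1 1 190 zmin 0.0101 0.015 along 34.7 47.6 wide 1.7 10.5
scene1 1 190 zmin 0.0101 0.03 along 35.5 48.0 wide -4.4 10.6
top1 -1 40 zmin 0.0157 0.006 along -47.0 -36.4 wide 7.4 12.9
top1 -1 40 zmin 0.0157 0.015 along -45.0 -38.9 wide 8.9 12.3
top1 -1 40 zmin 0.0157 0.03 along -33.9 -33.9 wide -2.3 -2.3
key [ 355  222   68   66 2294] ((388.17352294921875, 254.84408569335938), (49.62263488769531, 54.914695739746094), 57.528804779052734) [0.51632483 0.21528374 0.031     ]
podcorner [0.497  0.2477] [0.4987 0.248  0.0126]
podrear [0.6016 0.2417] [0.6015 0.2417 0.0181]
logfrontL [0.4977 0.1303] [0.4973 0.1309 0.0452]
logfrontR [0.5006 0.1724] [0.5006 0.1724 0.044 ]
bayfront [0.4896 0.1252] [0.4915 0.1218 0.007 ]
```

View pics/w1c.png

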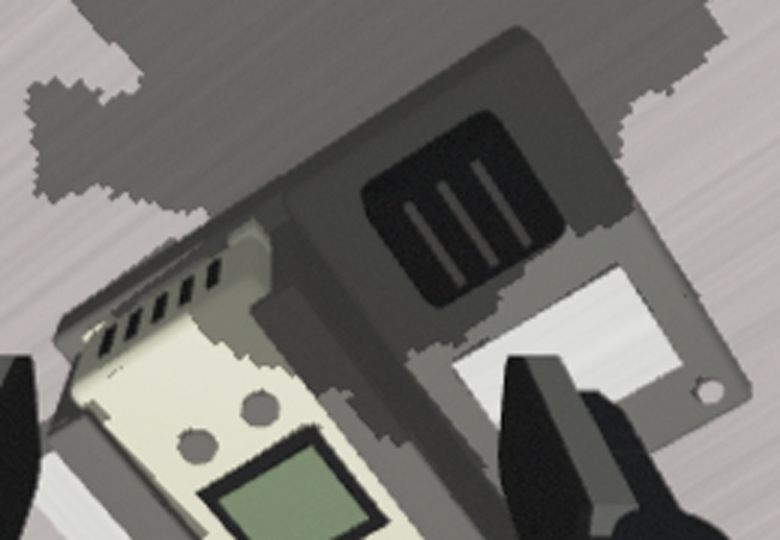

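>>> jog_arm(
  gripper=[0.8,0.8,0.8,0.8,0.8,0.8,0.8,0.8],
  offset=[
    [-0.25,0.15,-1],
    [-0.25,0.15,-2],
    [-0.25,0.15,-3],
    [-0.25,0.15,-4],
    [-0.25,0.15,-5],
    [-0.25,0.15,-5.8],
    [-0.25,0.15,-6.2],
    [-0.25,0.15,-6.2],
  ],
  twist=[0,0,0,0,0,0,0,0],
)

```text
clock: 3.25
tcp_pos: [0.4919, 0.181, 0.0291]
orientation: [-0.0, 0.323, 0.946, -0.0]
wrist_force: [-0.1, -0.8, 0.2]
finger_gap: 0.068
grip_force: 0.0
```

Run:
```python
from h import *
s=env.get_state(); print(s['tcp_pos'],s['wrist_force'])
a=grab('wrist')['image'][180:,140:540,::-1]; b=cv2.resize(grab('scene')['image'][130:280,380:500,::-1],None,fx=2.5,fy=2,interpolation=cv2.INTER_CUBIC)
cv2.imwrite('pics/w2.png',np.hstack([a,b[:300]]))
```

```text
[0.49193303 0.18104247 0.02905369] [-0.06816573 -0.83835798  0.16806991]
```

View pics/w2.png

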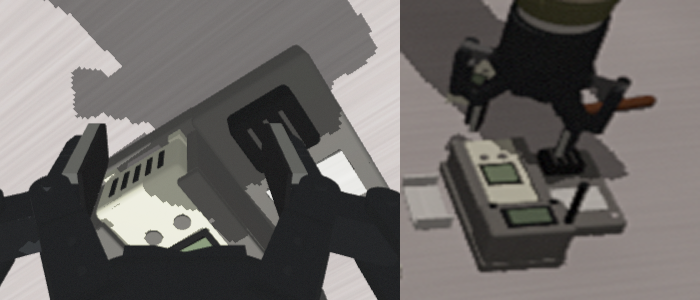

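The wrist crop shows the right finger over the key at (285,130) and the left finger in front of the logger's louvred face at (90,140). The gap to the logger is hard to judge by eye, so I measure it from depth within the same view.

Run:
```python
from h import *
c=grab('wrist'); st=env.get_state(); t=st['tcp_pos']
v,u=np.mgrid[:480,:640]; z=c['z_map']; T=c['cam_to_world']
p=np.stack([(u-c['cx'])/c['f']*z,-(v-c['cy'])/c['f']*z,-z],-1)@T[:3,:3].T+T[:3,3]
a=np.radians(52.335); Y=np.array([np.cos(a),np.sin(a)]); X=np.array([np.sin(a),-np.cos(a)])
b=np.radians(-3); dx=np.array([np.cos(b),np.sin(b)]); dy=np.array([-np.sin(b),np.cos(b)])
im=c['image'].astype(int); ok=z>0
d=p[...,:2]-t[:2]; qy=d@Y; qx=d@X; D=np.stack([d@dx,d@dy],-1)*1e3
fing=ok&(np.abs(qx)<.02)&(p[...,2]>.033)&(p[...,2]<.08)&(im.max(2)<110)
for s in(-1,1):
    m=fing&(s*qy>.025)&(s*qy<.06)
    print('finger',s,m.sum(),'toolY',np.percentile(qy[m]*1e3,[1,99]).round(1),'toolX',np.percentile(qx[m]*1e3,[1,99]).round(1),'zmin',np.percentile(p[...,2][m],1).round(4))
w=ok&(im.min(2)>85)&(im[...,0]-im[...,2]>8)&(p[...,2]>.016)&(p[...,2]<.0475)&(np.abs(D[...,1]+32)<24)&(D[...,0]<40)&(D[...,0]>-20)
for lo,hi in((.018,.026),(.026,.034),(.034,.042),(.042,.047)):
    m=w&(p[...,2]>lo)&(p[...,2]<hi); print('logger z',lo,m.sum(),'dockx rel TCP',np.percentile(D[m][:,0],[1,5,50]).round(1) if m.sum() else '', 'y',np.percentile(D[m][:,1],[1,99]).round(1) if m.sum() else '')
top=w&(p[...,2]>.042); e=[]
for y in range(-54,-10,4):
    m=w&(abs(D[...,1]-y)<2)&(p[...,2]>.025)&(p[...,2]<.04)
    if m.sum()>3: e.append((y,D[m][:,0].mean().round(1),m.sum()))
print('face x by y',e)
k=ok&(im.max(2)<45)&(p[...,2]>.029)&(p[...,2]<.0345)&(np.abs(qy-.041)<.03)&(np.abs(qx)<.03)
print('key rel dock',np.percentile(D[k],[1,99],axis=0).round(1).tolist(),'z',np.median(p[...,2][k]))
```

```text
finger -1 3037 toolY [-46.1 -32.4] toolX [-12.8   9.6] zmin 0.0396
finger 1 3884 toolY [28.7 56.3] toolX [-15.  10.] zmin 0.033
logger z 0.018 289 dockx rel TCP [3.4 3.6 4. ] y [-51.9  -8.3]
logger z 0.026 329 dockx rel TCP [3.4 3.5 3.9] y [-51.1  -8.3]
logger z 0.034 553 dockx rel TCP [3.4 3.5 4. ] y [-53.8  -8.4]
logger z 0.042 5003 dockx rel TCP [ 4.   4.7 17.5] y [-50.1  -9.6]
face x by y [(-50, np.float64(4.1), np.int64(65)), (-46, np.float64(3.9), np.int64(83)), (-42, np.float64(4.1), np.int64(38)), (-38, np.float64(3.9), np.int64(60)), (-34, np.float64(4.0), np.int64(66)), (-30, np.float64(3.9), np.int64(39)), (-26, np.float64(4.0), np.int64(91)), (-22, np.float64(3.8), np.int64(17)), (-18, np.float64(4.0), np.int64(96)), (-14, np.float64(4.0), np.int64(38))]
key rel dock [[9.1, 18.9], [37.1, 51.8]] z 0.032463906589060315
```

The gap from the logger face to the finger corner is about 14 mm. The contact point is on the logger's centre line and the other finger is centred on the key. Now I press.

>>> jog_arm(
  gripper=[0.8,0.8,0.8,0.8,0.8,0.8,0.8,0.8],
  offset=[
    [0,0,-0.4],
    [0,0,-0.7],
    [0,0,-0.9],
    [0,0,-1.1],
    [0,0,-1.25],
    [0,0,-1.4],
    [0,0,-1.4],
    [0,0,-1.4],
  ],
  twist=[0,0,0,0,0,0,0,0],
)

```text
clock: 4.4
tcp_pos: [0.4924, 0.1812, 0.0166]
orientation: [0.0, 0.323, 0.946, 0.0]
wrist_force: [-3.4, -1.2, 13.2]
finger_gap: 0.0681
grip_force: 8.1
```

Run:
```python
from h import *
s=env.get_state(); print(s['tcp_pos'],s['wrist_force'],s['finger_gap'])
a=grab('wrist')['image'][180:,140:540,::-1]; b=cv2.resize(grab('scene')['image'][130:280,380:500,::-1],None,fx=2.5,fy=2,interpolation=cv2.INTER_CUBIC)
cv2.imwrite('pics/w3.png',np.hstack([a,b[:300]]))
```

```text
[0.49235946 0.18123348 0.01657648] [-3.38131773 -1.21027245 13.21553096] 0.0681079880327698
```

View pics/w3.png

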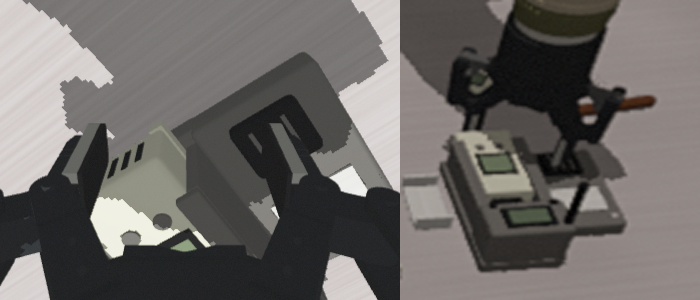

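The wrist crop shows the logger popped out and resting against the left finger at (95,180), with the key sunk under the right finger at (280,130). The forces agree: 3.4 N on the finger along -x and 13 N down, so the key is at its stop. I hold one second and check the logger's position.

>>> jog_arm(
  gripper=[0.8,0.8,0.8,0.8,0.8,0.8,0.8,0.8],
  offset=[
    [0,0,0],
    [0,0,0],
    [0,0,0],
    [0,0,0],
    [0,0,0],
    [0,0,0],
    [0,0,0],
    [0,0,0],
  ],
  twist=[0,0,0,0,0,0,0,0],
)

```text
clock: 5.5
tcp_pos: [0.4923, 0.1813, 0.0165]
orientation: [0.0, 0.323, 0.946, 0.0]
wrist_force: [-2.8, -1.0, 13.3]
finger_gap: 0.0684
grip_force: 8.1
```

Run:
```python
from h import *
c=grab('wrist'); t=env.get_state()['tcp_pos']
v,u=np.mgrid[:480,:640]; z=c['z_map']; T=c['cam_to_world']
p=np.stack([(u-c['cx'])/c['f']*z,-(v-c['cy'])/c['f']*z,-z],-1)@T[:3,:3].T+T[:3,3]
b=np.radians(-3); dx=np.array([np.cos(b),np.sin(b)]); dy=np.array([-np.sin(b),np.cos(b)])
im=c['image'].astype(int); D=np.stack([(p[...,:2]-t[:2])@dx,(p[...,:2]-t[:2])@dy],-1)*1e3
w=(z>0)&(im.min(2)>85)&(im[...,0]-im[...,2]>8)&(p[...,2]>.02)&(p[...,2]<.0475)&(np.abs(D[...,1]+32)<26)&(D[...,0]<40)&(D[...,0]>-30)
for y in range(-54,-6,6):
    m=w&(abs(D[...,1]-y)<3)&(p[...,2]<.04)
    if m.sum()>3: print(y,np.percentile(D[m][:,0],[5,50]).round(1),m.sum())
m=w&(p[...,2]<.04);print('y',np.percentile(D[m][:,1],[1,99]).round(1),'topz',np.median(p[...,2][w&(p[...,2]>.042)]))
print(env.get_state()['wrist_force'])
```

```text
-30 [-10.7 -10.2] 87
-24 [-10.5 -10.1] 134
-18 [-10.5 -10.1] 128
-12 [-10.4 -10. ] 160
y [-32.4  -6.1] topz 0.044799232938437676
[-3.92986051 -1.23525386 13.61482015]
```

The logger's face moved from +3.9 to -10.2 mm, so it is 14 mm out, straight, level and pushing steadily on the finger. I hand in.

```bash
python3 -c "
from workcell import env
print(env.hand_in())"
```

```text
the job is handed in; nothing more can be done
None
```

The logger is held about 14 mm out of its bay, resting still against one finger while the other keeps the key fully down, ready to take; the job is handed in (no verdict came back).

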